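Clamp the tube block on the bench mixer

ROBOT

A 7-joint arm with a two-finger parallel gripper is mounted at the origin on the work surface. World frame = base frame: x ahead of the robot, y to its left, z up, the work surface at z = 0. Lengths are in m, angles in rad, forces in N, time in s.
With the tool pointing down it reaches from about 0.425 to 0.925 m from the base axis. Payload 6.8 kg.
Tool frame: the origin (TCP) lies between the finger pads; the fingertips stand 22 mm ahead of it and the grasp point (between the pads) lies 3 mm ahead of it; z points along the fingers, y is the direction in which the jaws open and shut (so a half turn about z gives the same grasp; the last joint's range is limited). The gripper opens to 85 mm and grips with 20 to 120 N. Pads are 22 mm wide; open, the fingers measure 114 mm over their backs; the gripper's body (76 mm by 85 mm) begins 54 mm behind the grasp point. The pads swing forward as they close: fully open they stand 13 mm farther back than shut.
Start: joints at [1.168, 0.477, 0.022, 1.555, -0.011, 1.109, -0.083], TCP at [0.196, -0.646, 0.217] pointing down, gripper open.
Joint ranges: [-2.96, 2.96], [-0.34, 2.1], [-1.41, 1.46], [0.24, 2.44], [-1.37, 4.51], [0.17, 1.92], [-2.96, 2.96]. Speed limits (rad/s): [2.39, 2.39, 3.14, 3.14, 3.14, 3.14, 3.14].

INTERFACE

Orientations are given as a unit quaternion [w, x, y, z].
In Python, from station import bot gives the robot as it stands. The module is installed in compiled form; this text tells all that it offers.
- The arm moves only by the tool drive_tool, never from a script. Its argument "series" is one flat list of numbers, 7 for each row, row after row: the opening, from -1 (shut) to 1 (fully open), then the shift along the tool's x, y, z in mm, then the turn, a rotation vector about the tool's x, y, z in rad. In form: [jaw, x, y, z, wx, wy, wz, jaw, x, y, z, wx, wy, wz, ...]. A call has 1 to 12 rows; each row shifts and turns the commanded pose from where the row before left it, along the tool's axes as they then stand; what a row does not reach is not made up. A row lasts 1/8 s, in which the tool goes at most 62.5 mm and 10.7 degrees, less where a joint would pass 70% of its speed; a pose out of reach is approached as far as the arm can. A call with a gripper value outside its range is refused whole. The fingers move at their own pace and stop on an object; "force" is the grip in N (left out, the last holds). Time passes only in rows, so rows that do not move let the fingers close. It gives the time, the measured TCP pose, the force and the opening at its end, in the units of the state.
- bot.get_obs(): the state, without advancing time (a new reading comes with each control period).
- bot.read_camera(name): name is "scene" or "top" or "wrist"; returns a dict with "pixels" (384x512x3 uint8, blue, green, red), "camera_matrix" (3x3 intrinsics, pixels), "rvec" (rotation vector, rad) and "tvec" (3), from world to camera coordinates, as OpenCV has them. Camera axes: x right, y down, z forward; pixel columns grow to the right and rows downward; lengths in m; the calibration is good to about 2 mm. The wrist camera is an equidistant fisheye: a pixel r from the principal point sees the ray r / f radians off the axis. A picture is of the moment at which its call begins. There is no depth.
- bot.hand_in(): hands the job in, once; it reports no verdict.
The state is a dict: "t": time; "q": joint angles; "joint_vel": joint speeds; "joint_torque": joint torques, N m; "eef_pos": TCP position; "tool_rot": TCP orientation; "contact_force": force on the tool from outside, world axes, zero at the start; "torque": the same for the moment, N m; "gripper_width": opening from 0.0 (shut) to 1.0 (fully open).
Only numpy, scipy, OpenCV 4.12 (cv2) and the standard library are available. Lean on these libraries where they do the work, as an engineer would, in place of code of your own. Each camera call takes 0.05 s, during which the arm holds its last target. There are 200 camera calls.

TASK

With the fingertips, push the white tube block along its nest on the bench mixer until it is fully home against the end stop. Then push the clamp handle over, past its dead point, until it snaps down into lock with the pad pressing on the block. Only push: do not lift or tip the block, and leave everything else where it stands.

Things in the scene. Friction and masses are not known exactly. Their poses are not given: they have to be found in the camera images.
- mixer: White box mixer, fixed. Frame: origin on the table, +x away from the robot to the end stop, +y left to the clamp, z up. Box x -135..115, y -110..170 mm; flat dark platform on top at z = 60 mm. Guide rails along x, 14 mm high, 8 mm thick, inner faces at y = +-44.5 mm. Clamp outside the left rail at x = 0: steel cheeks to z = 128 mm, y 81..131 mm.
- stop_face (a point): Middle of the end stop's face towards the block, at mixer x = 65, y = 0, z = 70 mm: an aluminium bar across the nest, 105 mm wide, 22 mm high, fixed.
- tube_block: White tube rack block, 127 (x) x 85 (y) x 40 mm high, 0.25 to 0.5 kg, wells and grey caps (6 mm proud) in its top. Loose on the platform between the rails, axes along the mixer's. Origin: centre of its underside. It starts 18 to 42 mm short of the end stop; touching it, its origin is at mixer x = 1.5 mm.
- block_face (a point): Centre of the block's upright end face that looks towards the robot (85 mm wide, 40 mm high; the point is 20 mm above the platform). Push here along mixer +x.
- handle_pivot (a point): Pivot of the clamp handle, at x = 0, y = 116, z = 112 mm in the mixer's frame; its axis runs along the mixer's x.
- handle_grip (a point): Point on the centre line of the black rubber grip of the clamp handle, 100 mm from the pivot. The grip is a flat bar 28 mm wide (along mixer x), 16 mm thick, from 50 to 135 mm from the pivot.
- clamp_handle (a joint): Handle angle, rad. 0 = open: it stands up, leaning 0.09 towards the block. It grows as the handle swings away from the block (to mixer +y) and down. 1.57 = locked: handle 0.09 above level, pointing to mixer +y. Dead point near 1.05: let go earlier it springs back, later it snaps into lock and stays. Push needed 100 mm from the pivot: about 5 N at first, 8 N at the most.
- press_arm: Steel pressing arm of the clamp, driven by the handle; origin at its pivot, mixer x = 0, y = 88, z = 118 mm. Open, it slants up over the left rail to z = 175 mm (mixer y 35 to 95 mm), clear of the block. In lock it is level and its rubber pad (16 mm across, sprung) presses on the block's top at mixer y = 32 mm.
- reagent_bottle: amber glass bottle with black cap, 64 mm across, 150 mm tall, standing on the table just beyond the mixer; origin at the centre of its underside
- tip_box: grey pipette-tip box with clear lid, 85 x 120 x 67 mm, on the table to the right of the mixer; origin at the centre of its underside
- big_tube: clear flat-bottomed tube with white cap, 29 mm across, 115 mm tall, standing on the table just beyond the mixer; origin at the centre of its underside
- vial: small clear vial with white cap, 20 mm across, 34 mm tall, standing on the mixer's platform outside the right guide rail; origin at the centre of its underside
- small_tube: clear tube with white cap, 26 mm across, 55 mm tall, standing on the table to the left of the mixer; origin at the centre of its underside
- beaker: open glass beaker, 66 mm across, 75 mm tall, on the table to the left of the mixer; origin at the centre of its underside
- marker: marker pen, 130 mm long, 16 mm thick, lying on the table; origin at the middle of its underside
Mind the look-alikes: they are no part of the job. Leave any blue or purple look-alike of the tube_block alone.

How it is judged:
By the outcome, as a careful person would: the job done as asked, in the order asked, and still so for the second after the job is handed in, with the robot touching nothing.
It also fails if it takes over 45 s, if anything falls off the work surface, if the arm or the gripper's body presses on something with over 40 N, if the wrist force passes 120 N, or if a joint passes its speed limit or range.

## Working session

There is one attempt and no reset: what is moved stays moved. The work goes in short steps, Python scripts to look and compute and a tool call to move; the robot and the scene stay as the last step left them, time stands still between calls to the robot, and variables do not carry over. Pictures are saved under pics/ and viewed, about 8 in all and at most 12, crops included, and the job is handed in when it is done.

Besides the shell and the picture viewer there is one more tool, called as a command line: name --argument value ..., lists and objects as JSON in quotes. drive_tool: Moves the arm, as the interface text tells. Its arguments: {"type":"object","properties":{"series":{"type":"array"},"force":{"type":"number"}},"required":["series"]}

```bash
mkdir -p pics
cat > h.py <<'E'
import numpy as np, cv2, json
from station import bot
def snap(n,f):
    c=bot.read_camera(n); cv2.imwrite(f'pics/{f}.png',c['pixels']); 
    np.savez(f'pics/{f}.npz',**c); return c
def load(f): return dict(np.load(f'pics/{f}.npz'))
def ray(c,u,v):
    K=c['camera_matrix'];R=cv2.Rodrigues(c['rvec'])[0];t=np.ravel(c['tvec'])
    d=np.linalg.inv(K)@[u,v,1]; return -R.T@t, R.T@d
def onz(c,u,v,z):
    o,d=ray(c,u,v); return o+d*(z-o[2])/d[2]
def proj(c,P):
    return cv2.projectPoints(np.float64(P).reshape(-1,1,3),c['rvec'],c['tvec'],c['camera_matrix'],None)[0].reshape(-1,2)
E
python3 - <<'E'
from h import *
a=snap('scene','s0');b=snap('top','t0')
o=bot.get_obs();print({k:np.round(v,3).tolist() for k,v in o.items()})
for c in(a,b):print(ray(c,256,192),c['camera_matrix'][0,0])
im=np.hstack([cv2.resize(a['pixels'],(400,300)),cv2.resize(b['pixels'],(400,300))])
E
```

```text
{'t': 0.1, 'q': [1.168, 0.478, 0.022, 1.556, -0.012, 1.109, -0.083], 'joint_vel': [0.0, -0.004, 0.001, -0.002, -0.001, -0.0, 0.001], 'joint_torque': [0.005, -59.776, 1.614, -28.195, 0.013, 0.005, 0.0], 'eef_pos': [0.196, -0.645, 0.216], 'tool_rot': [-0.001, 0.989, 0.147, -0.0], 'contact_force': [-0.411, -0.614, 0.358], 'torque': [-0.041, -0.057, 0.041], 'gripper_width': 1.002}
(array([1.50471685, 0.02302375, 0.82258856]), array([-0.82125259, -0.02668712, -0.56996381])) 445.3659291427219
(array([ 0.279878  , -0.00450545,  1.33361496]), array([ 0.20771378, -0.01510078, -0.97810177])) 406.1309113358037
```

View pics/s0.png

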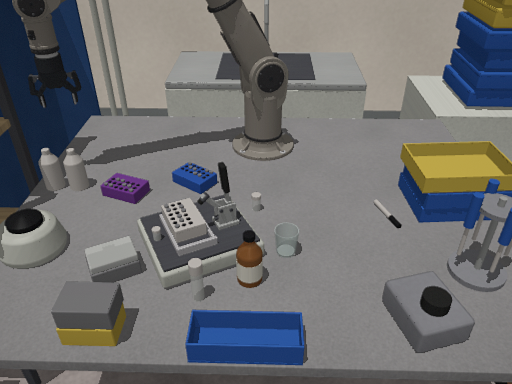

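View pics/t0.png

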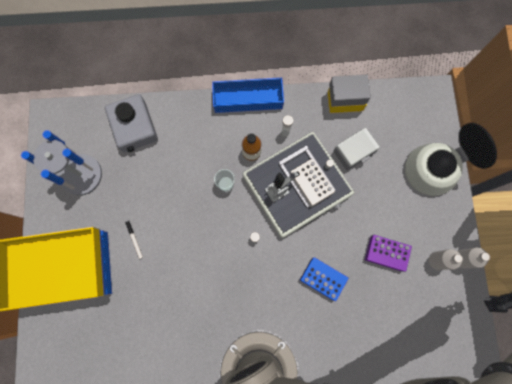

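The scene view shows the white block on the mixer at (185,222), and the top view has it at (313,180). The candidates in the top view are:
- White block (313,180), chosen because it sits in the nest on the mixer.
- Blue rack (325,279), a look-alike.
- Purple rack (388,253), a look-alike.
- Tip box (357,147), white/grey and on the table.

I'll check the choice in a close crop.

Run:
```python
from h import *
a=load('s0')['pixels'];b=load('t0')['pixels']
A=cv2.resize(a[155:285,130:270],None,fx=2.85,fy=4,interpolation=cv2.INTER_CUBIC)
A=cv2.resize(a[155:285,130:270],(400,371),interpolation=cv2.INTER_CUBIC)
B=cv2.resize(b[128:240,238:358],(400,373),interpolation=cv2.INTER_CUBIC)[:371]
cv2.imwrite('pics/c0.png',np.hstack([A,B]))
```

```text
(no output)
```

View pics/c0.png

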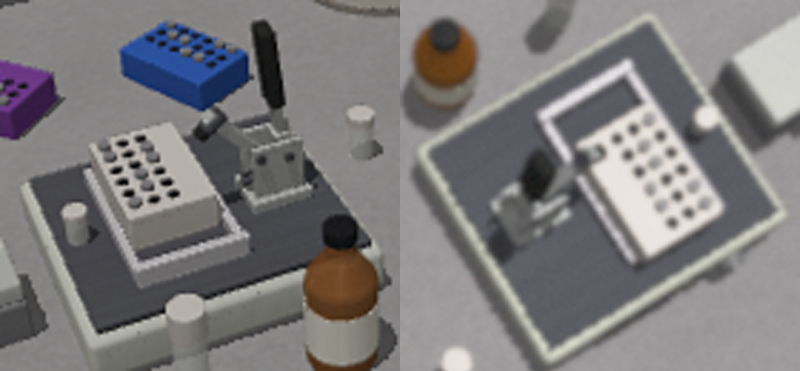

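```bash
cat >> h.py <<'E'
def platform(c,lo=45,hi=100,seed=None,dbg=None):
    g=c['pixels'].astype(int); m=((g.max(2)<hi)).astype(np.uint8)
    return m
E
python3 - <<'E'
from h import *
from scipy.optimize import least_squares
a=load('s0');b=load('t0')
px=b['pixels']; print(px[215,285],px[150,262],px[190,255],px[230,330],px[135,310])
g=px.astype(int).mean(2)
m=(g<95).astype(np.uint8)
n,l,st,ce=cv2.connectedComponentsWithStats(m)
k=l[215,285]; print(st[k])
cs,_=cv2.findContours((l==k).astype(np.uint8),cv2.RETR_EXTERNAL,cv2.CHAIN_APPROX_NONE)
pts=max(cs,key=len).reshape(-1,2)
W=np.array([onz(b,*p,.06)[:2] for p in pts]).astype(np.float32)
r=cv2.minAreaRect(W*1000);print(r, cv2.boxPoints(r).round())
# hand corners of outer rim
cr=np.array([[20,152],[245,14],[383,215],[148,362]])*.3+[238,128]
cr=np.array([[20,152],[245,14],[383,215],[148,362]])*(120/400)+[238,128]
M=np.array([[115,170],[115,-110],[-135,-110],[-135,170]])/1000
Wc=np.array([onz(b,*p,.06)[:2] for p in cr])
f=lambda p:((M@np.array([[np.cos(p[2]),np.sin(p[2])],[-np.sin(p[2]),np.cos(p[2])]])+p[:2])-Wc).ravel()
s=least_squares(f,[.6,0,.5]);print(s.x,s.fun.round(4))
c,sn=np.cos(s.x[2]),np.sin(s.x[2]); R=np.array([[c,-sn],[sn,c]])
print('from rect', np.array(r[0])/1000-R@[-.01,.03])
E
```

```text
[102  95  93] [150 150 153] [161 172 171] [154 153 156] [136 137 137]
[     0      0    512    384 134524]
((571.447265625, -8.9757080078125), (1670.8992919921875, 1223.581787109375), 88.57073974609375) [[ -61. -829.]
 [1162. -859.]
 [1204.  811.]
 [ -19.  841.]]
[ 0.5944843  -0.18196603  0.49217847] [ 0.002   0.0114  0.0072 -0.0046 -0.0018 -0.0087 -0.0073  0.0018]
from rect [ 0.59443673 -0.0306894 ]
```

Run:
```python
from h import *
b=load('t0');a=load('s0')
def plat(c,seed):
    g=cv2.GaussianBlur(c['pixels'],(3,3),0).astype(int).mean(2); print(g[seed[1]-2:seed[1]+3:2,seed[0]-2:seed[0]+3:2])
    m=(g<112).astype(np.uint8); roi=np.zeros_like(m); u,v=(300,185) if c is b else (198,235)
    cv2.circle(roi,(u,v),75,1,-1); m&=roi
    n,l,st,ce=cv2.connectedComponentsWithStats(m,connectivity=4); k=l[seed[1],seed[0]];print(st[k])
    cs,_=cv2.findContours((l==k).astype(np.uint8),0,1)
    return cv2.convexHull(max(cs,key=len)).reshape(-1,2)
for c,s in((b,(290,215)),(a,(220,245))):
    h=plat(c,s)
    W=np.array([onz(c,*p,.06)[:2] for p in h],np.float32)*1000
    r=cv2.minAreaRect(W);B=cv2.boxPoints(r);print(r,B.round())
    d=c['pixels'].copy()
    P=proj(c,[[x/1000,y/1000,.06] for x,y in B])
    cv2.polylines(d,[np.int32(P*8)],True,(0,0,255),1,shift=3)
    u,v=(238,128) if c is b else (130,165)
    out=cv2.resize(d[v:v+112,u:u+130],(400,345)); o2=out if c is b else np.hstack([o2,out])
cv2.imwrite('pics/d.png',o2)
```

```text
[[96.66666667 96.         95.33333333]
 [95.33333333 95.         95.        ]
 [94.66666667 95.33333333 95.66666667]]
[ 248  136  101   95 3128]
((574.2999877929688, -160.1085205078125), (221.89816284179688, 254.60540771484375), 27.747669219970703) [[ 417.  -99.]
 [ 535. -324.]
 [ 732. -221.]
 [ 613.    4.]]
[[69.66666667 72.         72.33333333]
 [72.         71.66666667 71.66666667]
 [72.         71.33333333 71.33333333]]
[ 140  163  127  116 5849]
((503.6065673828125, -188.71514892578125), (531.2540283203125, 292.6469421386719), 18.332029342651367) [[ 205. -133.]
 [ 297. -411.]
 [ 802. -244.]
 [ 710.   34.]]
```

View pics/d.png

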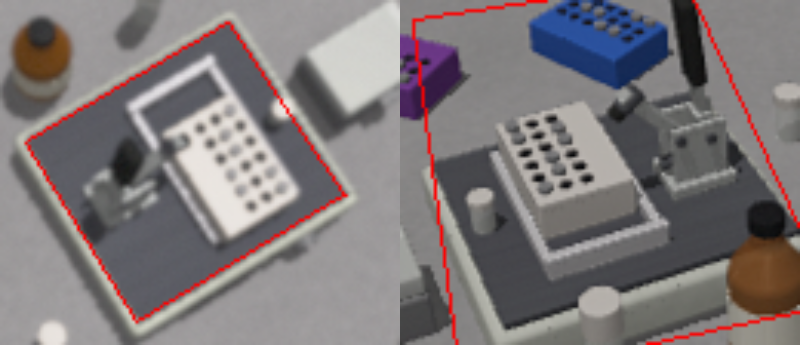

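The top fit is good: the platform measures 222x255 mm inside the 250x280 mm box. That puts the mixer origin near (597,-182) mm with yaw 27.75°. Next I'll work out the block's end face and the first moves.

```bash
cat >> h.py <<'E'
from scipy.spatial.transform import Rotation as Ro
O=np.array([.5971,-.182,0]);Y=np.radians(27.75);RM=Ro.from_euler('z',Y).as_matrix()
def m2w(p): return RM@(np.array(p)/1000)+O
def w2m(p): return RM.T@(np.array(p)-O)*1000
def to(p,o=None):
    o=o or bot.get_obs(); R=Ro.from_quat(np.roll(o['tool_rot'],-1)).as_matrix()
    tgt=Ro.from_matrix(RM)*Ro.from_euler('x',np.pi)
    print('mix now',w2m(o['eef_pos']).round(1),'F_mix',(RM.T@o['contact_force']).round(1),'t',round(float(o['t']),2))
    print('shift(tool mm)',(R.T@(m2w(p)-o['eef_pos'])*1000).round(1),'turn',(Ro.from_matrix(R).inv()*tgt).as_rotvec().round(3),'shift if aligned',(tgt.as_matrix().T@(m2w(p)-o['eef_pos'])*1000).round(1))
E
python3 - <<'E'
from h import *
b=load('t0');a=load('s0')
for p in((335.5,191.3),(310,207)):print(w2m(onz(b,*p,.1)))
print('bottle tops',[onz(b,u,v,.12).round(3) for u,v in((452,258),(480,257))])
x=-30
pts=[m2w(p) for p in([65,0,82],[65,-52,82],[65,52,82],[x-63.5,-42,100],[x-63.5,42,100],[x+63.5,-42,100],[x+63.5,42,100],[0,107,212],[0,104,246],[0,116,112])]
out=[]
for c,(u,v) in((b,(238,128)),(a,(130,155))):
    d=c['pixels'][v:v+112,u:u+130];d=cv2.resize(d,(400,345))
    for q in proj(c,pts): cv2.circle(d,tuple(np.int32((q-[u,v]+.5)*400/130)),2,(0,0,255),-1)
    out.append(d)
cv2.imwrite('pics/e.png',np.hstack(out))
to([-128,0,217])
E
```

```text
[-101.61550616  -46.12584096  100.        ]
[-102.00319967   48.39851394  100.        ]
bottle tops [array([ 0.302, -0.589,  0.12 ]), array([ 0.3  , -0.672,  0.12 ])]
mix now [-570.7 -223.3  215.6] F_mix [-0.6 -0.4  0.4] t 0.1
shift(tool mm) [ 392.8 -302.7   -0.9] turn [-0.002 -0.    -0.189] shift if aligned [ 442.7 -223.3   -1.4]
```

View pics/e.png

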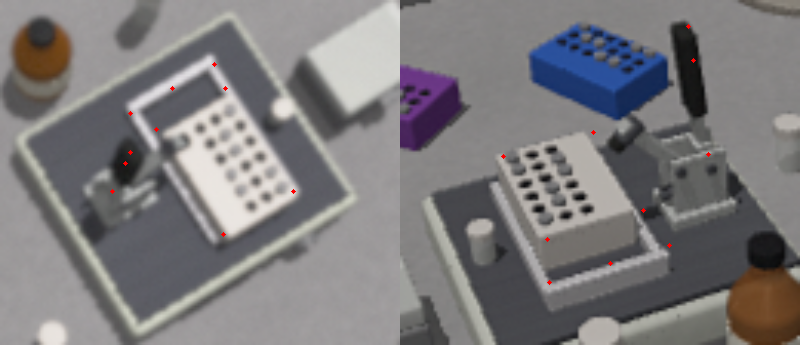

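The crop confirms the white block in the nest: caps in its top, stop bar up-left, clamp on the left. The projected stop, block and handle points land on their features in both views. The block face is at mixer x of about -97 mm. Moving now to just behind it, with the fingers shut.

drive_tool --series '[-1, 0, 0, -20, 0, 0, -0.1, -1, 0, 0, -10, 0, 0, -0.09, -1, 55, -28, 0, 0, 0, 0, -1, 55, -28, 0, 0, 0, 0, -1, 55, -28, 0, 0, 0, 0, -1, 55, -28, 0, 0, 0, 0, -1, 55, -28, 0, 0, 0, 0, -1, 55, -28, 0, 0, 0, 0, -1, 55, -28, 0, 0, 0, 0, -1, 55, -28, 0, 0, 0, 0, -1, 0, 0, 0, 0, 0, 0]' --force 40

```text
t: 1.48
eef_pos: [0.484, -0.2368, 0.2464]
tool_rot: [-0.001, 0.97, 0.245, 0.001]
contact_force: [-0.2, -0.3, 0.4]
gripper_width: -0.0
```

```bash
python3 -c "
from h import *
to([-128,0,102])"
```

```text
mix now [-125.6    4.2  246.4] F_mix [-0.4 -0.2  0.4] t 1.48
shift(tool mm) [ -2.7   4.3 144.4] turn [-0.001 -0.002  0.01 ] shift if aligned [ -2.4   4.2 144.4]
```

drive_tool --series '[-1, -3, 4, 20, 0, 0, 0.01, -1, 0, 0, 40, 0, 0, 0, -1, 0, 0, 40, 0, 0, 0, -1, 0, 0, 30, 0, 0, 0, -1, 0, 0, 14, 0, 0, 0, -1, 0, 0, 0, 0, 0, 0]'

```text
t: 2.22
eef_pos: [0.4796, -0.2478, 0.102]
tool_rot: [-0.0, 0.972, 0.235, -0.001]
contact_force: [0.0, 0.5, 0.6]
gripper_width: 0.007
```

```bash
python3 -c "
from h import *
to([-75,0,102])
c=snap('scene','s1');b=snap('top','t1')
A=cv2.resize(c['pixels'][150:280,130:270],(400,371),interpolation=2);B=cv2.resize(b['pixels'][128:240,238:358],(400,371),interpolation=2)
cv2.imwrite('pics/f.png',np.hstack([A,B]))"
```

```text
mix now [-134.7   -3.6  102. ] F_mix [0.3 0.4 0.6] t 2.23
shift(tool mm) [59.6 -4.2 -0.1] turn [-0.001  0.001 -0.01 ] shift if aligned [59.7 -3.6 -0. ]
```

View pics/f.png

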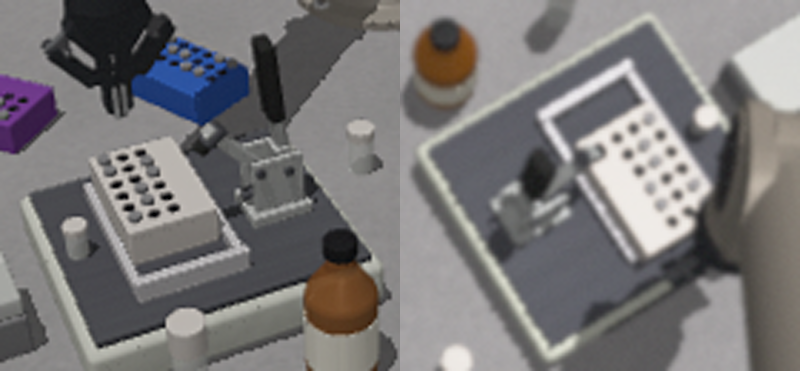

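The shut fingers stand just behind the block, inside the nest line, and nothing has moved. Pushing slowly along mixer +x.

drive_tool --series '[-1, 10, -4, 0, 0, 0, -0.01, -1, 10, 0, 0, 0, 0, 0, -1, 5, 0, 0, 0, 0, 0, -1, 4, 0, 0, 0, 0, 0, -1, 4, 0, 0, 0, 0, 0, -1, 4, 0, 0, 0, 0, 0, -1, 4, 0, 0, 0, 0, 0, -1, 4, 0, 0, 0, 0, 0, -1, 4, 0, 0, 0, 0, 0, -1, 4, 0, 0, 0, 0, 0]'

```text
t: 3.58
eef_pos: [0.5256, -0.2193, 0.1025]
tool_rot: [-0.0, 0.971, 0.24, -0.0]
contact_force: [-0.1, -0.0, 0.6]
gripper_width: -0.001
```

```bash
python3 -c "
from h import *
to([-75,0,102])"
```

```text
mix now [-80.6   0.3 102.5] F_mix [-0.1  0.   0.6] t 3.58
shift(tool mm) [5.6 0.3 0.5] turn [-0. -0.  0.] shift if aligned [5.6 0.3 0.5]
```

drive_tool --series '[-1, 3, 0, 0, 0, 0, 0, -1, 3, 0, 0, 0, 0, 0, -1, 2, 0, 0, 0, 0, 0]'

```text
t: 3.95
eef_pos: [0.5326, -0.2156, 0.1025]
tool_rot: [0.0, 0.971, 0.24, 0.0]
contact_force: [-0.7, -0.4, 0.0]
gripper_width: -0.001
```

```bash
python3 -c "
from h import *
to([-70,0,102])
b=snap('scene','t2')
B=cv2.resize(b['pixels'][150:280,130:270],(700,650),interpolation=2)[:600]
cv2.imwrite('pics/g.png',B)"
```

```text
mix now [-72.8   0.3 102.5] F_mix [-0.8 -0.1  0. ] t 3.95
shift(tool mm) [2.8 0.3 0.5] turn [0. 0. 0.] shift if aligned [2.8 0.3 0.5]
```

View pics/g.png

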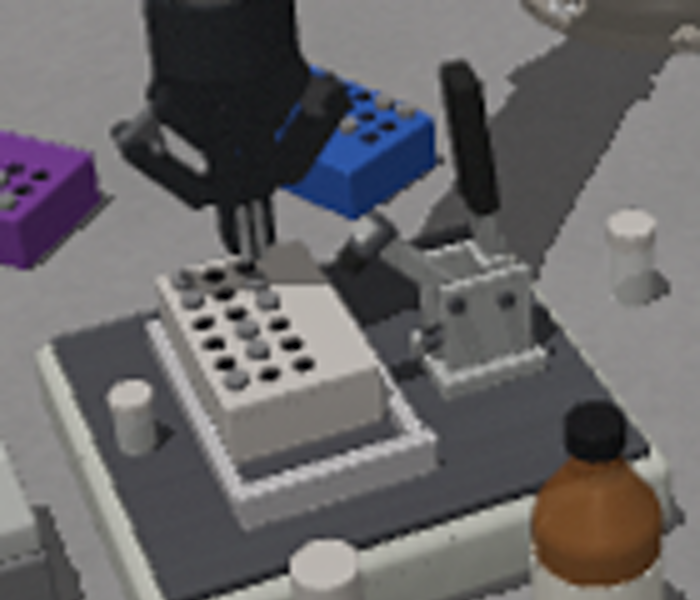

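The block has moved with the push but a gap to the stop remains at (340,450). I'll keep pushing in small steps.

drive_tool --series '[-1, 2, 0, 0, 0, 0, 0, -1, 2, 0, 0, 0, 0, 0, -1, 2, 0, 0, 0, 0, 0]'

```text
t: 4.38
eef_pos: [0.5378, -0.2129, 0.1025]
tool_rot: [0.0, 0.971, 0.24, -0.0]
contact_force: [0.0, 0.0, -0.3]
gripper_width: -0.001
```

```bash
python3 -c "
from h import *
c=load('t2')
for p in((176,231.6),(206.6,222)):print(w2m(onz(c,*p,.1)))
to([-70,0,102])"
```

```text
[ 29.80175423 -44.35929565 100.        ]
[ 27.56708331  38.79567761 100.        ]
mix now [-66.8   0.3 102.5] F_mix [ 0.   0.  -0.3] t 4.38
shift(tool mm) [-3.2  0.3  0.5] turn [0. 0. 0.] shift if aligned [-3.2  0.3  0.5]
```

```bash
python3 -c "
from h import *
c=load('t2')
print('tip proj in g.png:',[((proj(c,m2w([-72.8+dx,0,z]))[0]-[130,150])*5).round(0).tolist() for dx in(-11,11) for z in(80,90,100,110)])
b=snap('scene','t3')
for k in('s0','s1','t2','t3'):
  g=cv2.cvtColor(load(k)['pixels'],6); print(k,g[215:245:2,190].tolist())
B=cv2.resize(b['pixels'][180:260,140:240],(750,600),interpolation=2)
cv2.imwrite('pics/i.png',B)"
```

```text
tip proj in g.png: [[248.0, 295.0], [246.0, 280.0], [245.0, 266.0], [243.0, 251.0], [261.0, 317.0], [259.0, 302.0], [257.0, 287.0], [255.0, 272.0]]
s0 [178, 177, 124, 117, 9, 171, 157, 113, 113, 112, 112, 112, 75, 69, 154]
s1 [182, 182, 128, 122, 9, 177, 162, 119, 117, 117, 117, 116, 78, 71, 159]
t2 [183, 182, 128, 122, 10, 177, 162, 118, 117, 117, 117, 117, 79, 72, 159]
t3 [183, 182, 128, 122, 11, 177, 162, 118, 118, 116, 115, 117, 78, 72, 159]
```

View pics/i.png

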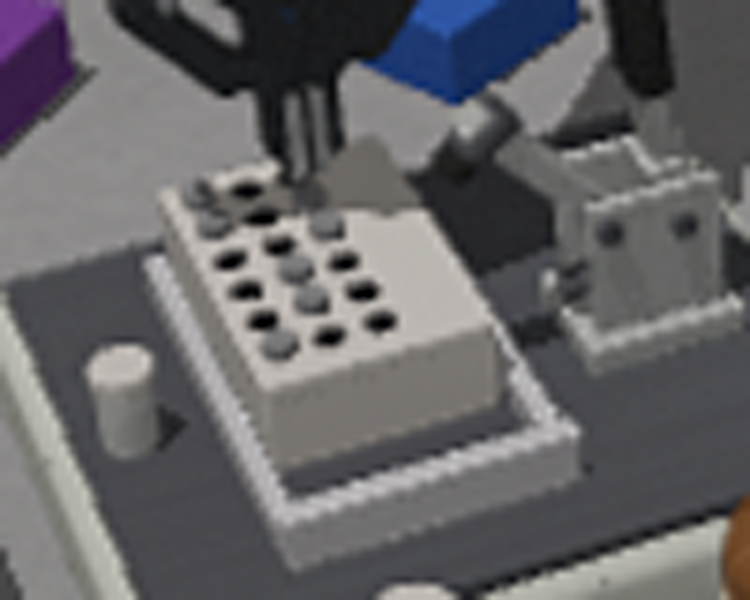

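The block has not moved: its pixels are the same in all four pictures, and the fingertips are hovering over its rear caps at (310,180). The tips must be higher than I assumed, so I'll measure their true height.

```bash
python3 -c "
from h import *
c=load('s1')
print('s1 in f.png: seen tip ~(120,112)',[((proj(c,m2w([-134.7,-3.6,z]))[0]-[130,150])*400/140).round(0).tolist() for z in(80,100,120)])
c=load('t3')
print('t3 in i.png: seen ~(310,180)',[((proj(c,m2w([-66.8,0,z]))[0]-[140,180])*7.5).round(0).tolist() for z in(80,100,110,120)])
b=snap('wrist','w3');t=snap('top','t3t')
cv2.imwrite('pics/j.png',np.hstack([cv2.resize(b['pixels'],(400,300)),cv2.resize(t['pixels'][128:240,238:388],(400,300))]))
print(Ro.from_rotvec(np.ravel(b['rvec'])).as_matrix().round(2),b['camera_matrix'])
"
```

```text
s1 in f.png: seen tip ~(120,112) [[123.0, 142.0], [120.0, 126.0], [118.0, 109.0]]
t3 in i.png: seen ~(310,180) [[312.0, 242.0], [307.0, 199.0], [304.0, 176.0], [301.0, 154.0]]
[[ 0.47 -0.89  0.  ]
 [-0.85 -0.45  0.28]
 [-0.25 -0.13 -0.96]] [[297.31863964   0.         256.34772107]
 [  0.         297.31863964 191.28543364]
 [  0.           0.           1.        ]]
```

View pics/j.png

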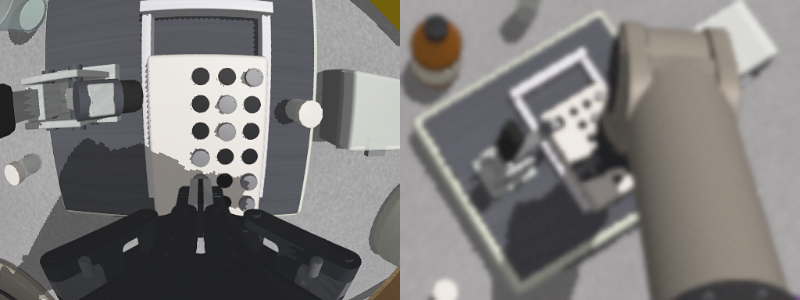

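```bash
cat >> h.py <<'E'
def wray(c,u,v):
    K=c['camera_matrix'];R=cv2.Rodrigues(c['rvec'])[0];t=np.ravel(c['tvec'])
    d=np.array([u-K[0,2],v-K[1,2]])/K[0,0];r=np.hypot(*d)
    d=np.array([*(d/r*np.sin(r)),np.cos(r)]); return -R.T@t,R.T@d
def wproj(c,P):
    R=cv2.Rodrigues(c['rvec'])[0];p=R@P+np.ravel(c['tvec']);h=np.hypot(p[0],p[1]);a=np.arctan2(h,p[2])
    return p[:2]/h*a*c['camera_matrix'][0,0]+c['camera_matrix'][:2,2]
E
python3 -c "
from h import *
c=load('w3')
o=bot.get_obs();print('cam mixer',w2m(wray(c,250,190)[0]).round(1),'tcp',w2m(o['eef_pos']).round(1),'q',o['q'].round(3),'w',o['gripper_width'])
for p,z in(((148,56),100),((267,57),100),((152,12),82),((270,10),82),((311,114),94)):
  a,d=wray(c,*(np.array(p)*1.28)); P=a+d*(z/1000-a[2])/d[2]; print(p,z,w2m(P).round(1))
for z in(80,90,100,110,120): print(z,(wproj(c,m2w([-66.8,0,z]))/1.28).round(0))
B=c['pixels'][200:290,200:320];cv2.imwrite('pics/k.png',cv2.resize(B,(800,600),interpolation=2))
"
```

```text
cam mixer [  3.4  -0.5 260.7] tcp [-66.8   0.3 102.5] q [ 0.46   0.465 -0.245  1.878  0.15   0.816 -0.949] w -0.0018891979576854034
(148, 56) 100 [ 23.9  35.5 100. ]
(267, 57) 100 [ 23.9 -47.1 100. ]
(152, 12) 82 [62.2 36.7 82. ]
(270, 10) 82 [ 65.7 -55.4  82. ]
(311, 114) 94 [-16.2 -86.8  94. ]
80 [200. 170.]
90 [200. 175.]
100 [200. 180.]
110 [200. 185.]
120 [200. 191.]
```

View pics/k.png

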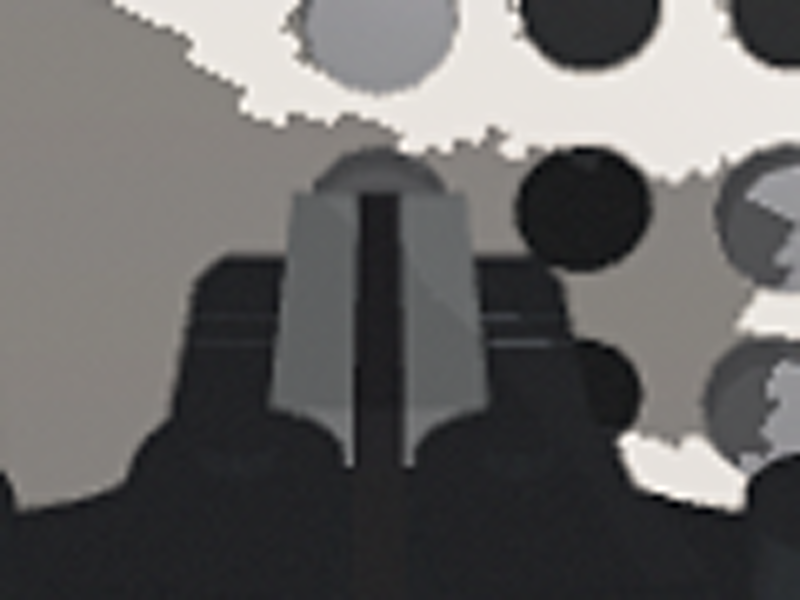

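The scene and wrist views agree that the fingertips are at z≈110, with the TCP at 102. That is about 30 mm shorter than the text says, so they passed just above the caps. The wrist picture shows no tilted cap and the force stayed near zero. I'll back off, go lower, and check both force and picture.

drive_tool --series '[-1, 0, 0, -20, 0, 0, 0, -1, -30, 0, 0, 0, 0, 0, -1, -40, 0, 0, 0, 0, 0, -1, -3, 0, 0, 0, 0, 0, -1, 0, 0, 20, 0, 0, 0, -1, 0, 0, 10, 0, 0, 0, -1, 0, 0, 6, 0, 0, 0, -1, 0, 0, 6, 0, 0, 0, -1, 0, 0, 0, 0, 0, 0]'

```text
t: 5.65
eef_pos: [0.4731, -0.2467, 0.0802]
tool_rot: [-0.0, 0.971, 0.24, -0.0]
contact_force: [0.1, 0.4, 0.3]
gripper_width: -0.002
```

```bash
python3 -c "
from h import *
to([-110,0,75])
b=snap('scene','s4');w=snap('wrist','w4')
A=cv2.resize(b['pixels'][165:235,135:225],(400,311),interpolation=2)
B=cv2.resize(w['pixels'][100:300,130:390],(400,311),interpolation=2)
cv2.imwrite('pics/l.png',np.hstack([A,B]))
for z in(60,80,90,100): print(z,((proj(b,m2w([-139,0,z]))[0]-[135,165])*4.444).round(0))"
```

```text
mix now [-139.9    0.4   80.2] F_mix [0.3 0.3 0.3] t 5.65
shift(tool mm) [29.9  0.5  5.2] turn [-0.     0.     0.001] shift if aligned [29.9  0.4  5.2]
60 [175. 174.]
80 [172. 149.]
90 [170. 137.]
100 [168. 124.]
```

View pics/l.png

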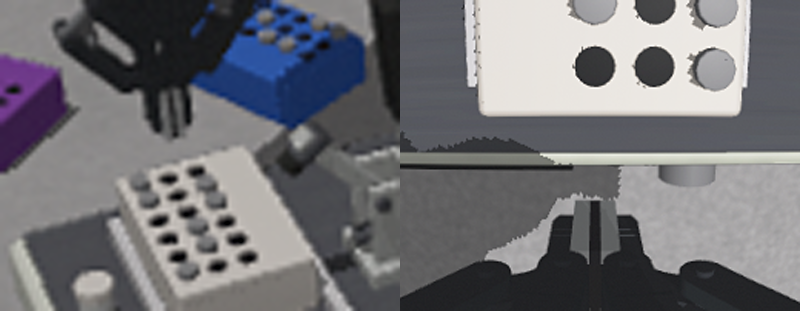

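The tip shows at (178,137), i.e. z≈90 with the TCP at 80, so the real tip offset is about -10 mm. The fingers are clear behind the block. I'll go down 8 mm and push.

drive_tool --series '[-1, 10, 0, 8, 0, 0, 0, -1, 10, 0, 0, 0, 0, 0, -1, 5, 0, 0, 0, 0, 0, -1, 3, 0, 0, 0, 0, 0, -1, 3, 0, 0, 0, 0, 0, -1, 3, 0, 0, 0, 0, 0]'

```text
t: 6.5
eef_pos: [0.5028, -0.2315, 0.0725]
tool_rot: [0.0, 0.971, 0.24, -0.0]
contact_force: [-2.4, -0.8, 1.6]
gripper_width: 0.0
```

```bash
cat >> h.py <<'E'
def dif(k0,k1,box):
    a,b=load(k0)['pixels'],load(k1)['pixels'];u,v,w,h=box
    return float(np.abs(a[v:v+h,u:u+w].astype(int)-b[v:v+h,u:u+w]).mean().round(2))
E
python3 -c "
from h import *
to([-73,0,72]); snap('scene','s5'); print(dif('s4','s5',(165,205,45,40)),dif('s1','s4',(165,205,45,40)))"
```

```text
mix now [-1.065e+02  1.000e-01  7.250e+01] F_mix [-2.5  0.4  1.6] t 6.5
shift(tool mm) [33.5  0.1  0.5] turn [-0.     0.001 -0.   ] shift if aligned [33.5  0.1  0.5]
16.93 0.53
```

The block is now in contact and moving, at about 2.5 N. Continuing.

drive_tool --series '[-1, 3, 0, 0, 0, 0, 0, -1, 3, 0, 0, 0, 0, 0, -1, 3, 0, 0, 0, 0, 0, -1, 3, 0, 0, 0, 0, 0, -1, 3, 0, 0, 0, 0, 0, -1, 3, 0, 0, 0, 0, 0, -1, 3, 0, 0, 0, 0, 0, -1, 2, 0, 0, 0, 0, 0]'

```text
t: 7.55
eef_pos: [0.5239, -0.2202, 0.0725]
tool_rot: [-0.0, 0.971, 0.24, 0.0]
contact_force: [-1.9, -1.8, -0.2]
gripper_width: -0.002
```

```bash
python3 -c "
from h import *
to([-73,0,72])"
```

```text
mix now [-82.6   0.3  72.5] F_mix [-2.5 -0.7 -0.2] t 7.55
shift(tool mm) [9.6 0.3 0.5] turn [ 0.    -0.     0.001] shift if aligned [9.6 0.3 0.5]
```

drive_tool --series '[-1, 2, 0, 0, 0, 0, 0, -1, 2, 0, 0, 0, 0, 0, -1, 1, 0, 0, 0, 0, 0, -1, 1, 0, 0, 0, 0, 0]'

```text
t: 8.05
eef_pos: [0.5289, -0.2175, 0.0725]
tool_rot: [-0.0, 0.971, 0.24, -0.0]
contact_force: [-2.4, -0.1, 0.1]
gripper_width: -0.001
```

drive_tool --series '[-1, 1, 0, 0, 0, 0, 0, -1, 1, 0, 0, 0, 0, 0]'

```text
t: 8.3
eef_pos: [0.5307, -0.2166, 0.0725]
tool_rot: [-0.0, 0.971, 0.24, -0.0]
contact_force: [-2.1, -0.6, 0.1]
gripper_width: -0.002
```

drive_tool --series '[-1, 1, 0, 0, 0, 0, 0, -1, 1, 0, 0, 0, 0, 0]'

```text
t: 8.55
eef_pos: [0.5315, -0.2162, 0.0724]
tool_rot: [-0.0, 0.971, 0.24, -0.001]
contact_force: [-6.2, -3.0, 3.2]
gripper_width: 0.001
```

drive_tool --series '[-1, 1, 0, 0, 0, 0, 0, -1, 1, 0, 0, 0, 0, 0, -1, 0, 0, 0, 0, 0, 0]'

```text
t: 8.93
eef_pos: [0.5316, -0.2162, 0.0724]
tool_rot: [-0.0, 0.971, 0.239, -0.002]
contact_force: [-9.9, -2.8, 7.0]
gripper_width: -0.002
```

```bash
python3 -c "
from h import *
to([-73,0,72]);c=snap('scene','s6')
# gap check: dark platform pixels between block front face and stop bar, along centre line
g=cv2.cvtColor(c['pixels'],6)
for y in(-30,0,30):
  a=proj(c,m2w([40,y,100]))[0];b=proj(c,m2w([78,y,82]))[0]
  print(y,[int(g[int(round(q[1])),int(round(q[0]))]) for q in np.linspace(a,b,16)])
"
```

```text
mix now [-73.9   0.2  72.4] F_mix [-10.1   2.1   7. ] t 8.93
shift(tool mm) [0.9 0.2 0.4] turn [-0.001  0.005 -0.001] shift if aligned [0.9 0.2 0.4]
-30 [181, 156, 95, 176, 184, 183, 184, 142, 116, 118, 118, 113, 183, 180, 168, 125]
0 [191, 111, 12, 12, 176, 187, 180, 130, 118, 119, 116, 117, 136, 172, 178, 134]
30 [183, 182, 182, 182, 183, 183, 184, 153, 125, 120, 119, 117, 164, 175, 154, 117]
```

The force rose to 10 N at TCP x=-74, which is the expected home position. No dark gap to the stop shows in any of the three scan lines. I'll back off, rise, and go to the block side of the handle.

drive_tool --series '[-1, -6, 0, 0, 0, 0, 0, -1, -15, 0, 0, 0, 0, 0, -1, 0, 0, -50, 0, 0, 0, -1, 0, 0, -60, 0, 0, 0, -1, 0, 0, -60, 0, 0, 0, -1, 0, 0, -10, 0, 0, 0, -1, 32, -22, 0, 0, 0, 0, -1, 32, -23, 0, 0, 0, 0, -1, 31, -23, 0, 0, 0, 0, -1, 0, 0, 0, 0, 0, 0]'

```text
t: 10.22
eef_pos: [0.5685, -0.1161, 0.2515]
tool_rot: [-0.001, 0.97, 0.243, 0.0]
contact_force: [-1.4, -0.3, -0.2]
gripper_width: 0.001
```

```bash
python3 -c "
from h import *
to([0,68,210]);c=snap('scene','s7');print(dif('s6','s7',(165,215,45,30)))
for al in np.arange(-.09,1.5,.15):
  r,h=105,12;C=np.array([116,112])+r*np.array([np.sin(al),np.cos(al)])+8*np.array([-np.cos(al),np.sin(al)])
  print(round(al+.09,2),(C+[-h,-10]).round(0))
"
```

```text
mix now [  5.4  71.7 251.5] F_mix [-1.4  0.4 -0.2] t 10.22
shift(tool mm) [-5.4  3.7 41.5] turn [-0.002 -0.001  0.007] shift if aligned [-5.4  3.7 41.5]
0.73
0.0 [ 87. 206.]
0.15 [102. 207.]
0.3 [118. 206.]
0.45 [134. 203.]
0.6 [148. 198.]
0.75 [162. 190.]
0.9 [175. 180.]
1.05 [185. 169.]
1.2 [194. 156.]
1.35 [202. 142.]
1.5 [206. 127.]
```

drive_tool --series '[-1, 0, 0, 15, 0, 0, 0, -1, 0, 0, 20, 0, 0, 0, -1, 0, 0, 8, 0, 0, 0, -1, 0, 0, 0, 0, 0, 0]'

```text
t: 10.78
eef_pos: [0.5671, -0.1209, 0.2085]
tool_rot: [-0.0, 0.971, 0.239, -0.001]
contact_force: [-0.1, 0.2, -0.7]
gripper_width: -0.002
```

```bash
python3 -c "
from h import *
to([0,87,206])"
```

```text
mix now [  1.9  68.  208.5] F_mix [-0.   0.2 -0.7] t 10.78
shift(tool mm) [ -1.9 -19.    2.5] turn [-0.001  0.002 -0.001] shift if aligned [ -1.9 -19.    2.5]
```

drive_tool --series '[-1, -2, -7, 0, 0, 0, 0, -1, 0, -6, 0, 0, 0, 0, -1, 0, -6, 1, 0, 0, 0, -1, 0, -5, 0, 0, 0, 0, -1, 0, -5, 0, 0, 0, 0, -1, 0, -5, 0, 0, 0, 0]'

```text
t: 11.52
eef_pos: [0.5508, -0.0908, 0.2089]
tool_rot: [0.0, 0.971, 0.24, 0.001]
contact_force: [2.9, -3.7, 4.1]
gripper_width: -0.003
```

```bash
python3 -c "
from h import *
to([0,118,206]);c=snap('scene','s8')
g=c['pixels'].astype(int)
print('block',dif('s6','s8',(165,215,45,30)))
B=cv2.resize(c['pixels'][130:250,150:290],(700,600),interpolation=2)
cv2.imwrite('pics/n.png',B)"
```

```text
mix now [  1.5 102.3 208.9] F_mix [ 0.9 -4.6  4.1] t 11.53
shift(tool mm) [ -1.5 -15.7   2.9] turn [ 0.001 -0.001  0.   ] shift if aligned [ -1.5 -15.7   2.9]
block 1.0
```

The handle is in contact at about 5 N, as described. Following its arc.

drive_tool --series '[-1, -1, -8, 1, 0, 0, 0, -1, 0, -8, 1, 0, 0, 0, -1, 0, -8, 2, 0, 0, 0, -1, 0, -8, 2, 0, 0, 0, -1, 0, -7, 2, 0, 0, 0, -1, 0, -7, 3, 0, 0, 0]'

```text
t: 12.32
eef_pos: [0.5282, -0.05, 0.1973]
tool_rot: [-0.0, 0.971, 0.24, 0.0]
contact_force: [4.3, -2.6, 2.9]
gripper_width: 0.005
```

```bash
python3 -c "
from h import *
to([0,162,190])"
```

```text
mix now [  0.5 148.9 197.3] F_mix [ 2.6 -4.3  2.9] t 12.32
shift(tool mm) [ -0.5 -13.1   7.3] turn [ 0.    -0.001  0.001] shift if aligned [ -0.5 -13.1   7.3]
```

Tracking well, at handle θ≈0.6. I'll go on past the dead point.

drive_tool --series '[-1, 0, -7, 4, 0, 0, 0, -1, 0, -6, 4, 0, 0, 0, -1, 0, -7, 5, 0, 0, 0, -1, 0, -6, 5, 0, 0, 0, -1, 0, -5, 6, 0, 0, 0, -1, 0, -5, 6, 0, 0, 0]'

```text
t: 13.08
eef_pos: [0.5101, -0.0186, 0.1664]
tool_rot: [-0.0, 0.971, 0.24, -0.001]
contact_force: [1.1, -0.4, -0.7]
gripper_width: 0.003
```

```bash
python3 -c "
from h import *
to([0,194,156])"
```

```text
mix now [ -0.9 185.1 166.4] F_mix [ 0.8 -0.9 -0.7] t 13.07
shift(tool mm) [ 0.9 -8.9 10.4] turn [-0.001  0.002  0.   ] shift if aligned [ 0.9 -8.9 10.4]
```

drive_tool --series '[-1, 0, -5, 5, 0, 0, 0, -1, 0, -4, 6, 0, 0, 0, -1, 0, -4, 7, 0, 0, 0, -1, 0, -4, 7, 0, 0, 0, -1, 0, -2, 6, 0, 0, 0]'

```text
t: 13.7
eef_pos: [0.5022, -0.0018, 0.136]
tool_rot: [-0.0, 0.971, 0.24, -0.0]
contact_force: [-0.2, 0.2, -0.5]
gripper_width: 0.001
```

drive_tool --series '[-1, 0, -1, 4, 0, 0, 0, -1, 0, -1, 3, 0, 0, 0, -1, 0, 0, 0, 0, 0, 0]'

```text
t: 14.08
eef_pos: [0.5014, -0.0003, 0.1294]
tool_rot: [-0.0, 0.971, 0.24, -0.0]
contact_force: [0.0, -0.3, -0.5]
gripper_width: -0.003
```

drive_tool --series '[-1, 0, 0, 2, 0, 0, 0, -1, 0, 0, 1, 0, 0, 0, -1, 0, 0, 0, 0, 0, 0]'

```text
t: 14.45
eef_pos: [0.5015, -0.0004, 0.1265]
tool_rot: [0.0, 0.971, 0.24, 0.0]
contact_force: [0.7, 0.5, -0.1]
gripper_width: -0.001
```

drive_tool --series '[-1, 0, 0, 3, 0, 0, 0, -1, 0, 0, 3, 0, 0, 0, -1, 0, 0, 2, 0, 0, 0, -1, 0, 0, 0, 0, 0, 0]'

```text
t: 14.95
eef_pos: [0.5014, -0.0003, 0.1183]
tool_rot: [-0.0, 0.971, 0.24, -0.0]
contact_force: [0.0, 0.1, 1.0]
gripper_width: 0.0
```

drive_tool --series '[-1, 0, 0, 2, 0, 0, 0, -1, 0, 0, 1, 0, 0, 0, -1, 0, 0, 0, 0, 0, 0]'

```text
t: 15.32
eef_pos: [0.5014, -0.0003, 0.1154]
tool_rot: [-0.0, 0.971, 0.24, -0.0]
contact_force: [0.8, 0.5, -0.9]
gripper_width: -0.002
```

There is no contact down to tip z≈125, so the handle has probably snapped down. I'll rise clear and check with the last picture.

drive_tool --series '[-1, 0, 0, -30, 0, 0, 0, -1, 0, 0, -50, 0, 0, 0, -1, 0, 0, -50, 0, 0, 0, -1, -50, 0, -20, 0, 0, 0, -1, -40, 0, 0, 0, 0, 0, -1, 0, 0, 0, 0, 0, 0]'

```text
t: 16.08
eef_pos: [0.4198, -0.0438, 0.2658]
tool_rot: [0.001, 0.971, 0.239, -0.0]
contact_force: [0.6, -0.1, 0.7]
gripper_width: 0.002
```

```bash
python3 -c "
from h import *
to([0,194,156])
c=snap('scene','s9');w=snap('wrist','w9')
print('block area shift',dif('s6','s9',(165,215,30,30)))
pts={'grip100':[0,215.6,121],'gripend':[0,250,124],'pad':[0,32,106],'pivot':[0,116,112]}
for k,p in pts.items(): print(k,((proj(c,m2w(p))[0]-[130,165])*4).round(0),((wproj(w,m2w(p)))*.78).round(0))
A=cv2.resize(c['pixels'][165:285,130:230+0],(400,480),interpolation=2)
A=cv2.resize(c['pixels'][165:265,130:270],(560,400),interpolation=2)
W=cv2.resize(w['pixels'],(240,180),interpolation=3)
out=np.zeros((600,800,3),np.uint8);out[:400,:560]=A
out[:,560:]=0
W=cv2.resize(w['pixels'],(266,200));out[400:600,:266]=W
t=snap('top','t9')
out[200:600,560:800]=cv2.resize(t['pixels'][130:250,240:312],(240,400),interpolation=2)
cv2.imwrite('pics/z.png',out)"
```

```text
mix now [-92.5 204.8 265.8] F_mix [ 0.4 -0.4  0.7] t 16.07
shift(tool mm) [ 92.6  10.4 109.7] turn [ 0.001  0.001 -0.003] shift if aligned [ 92.5  10.8 109.8]
block area shift 2.9
grip100 [531. 111.] [191.  68.]
gripend [575.  95.] [164.  68.]
pad [281. 200.] [317.  75.]
pivot [398. 159.] [265.  70.]
```

View pics/z.png

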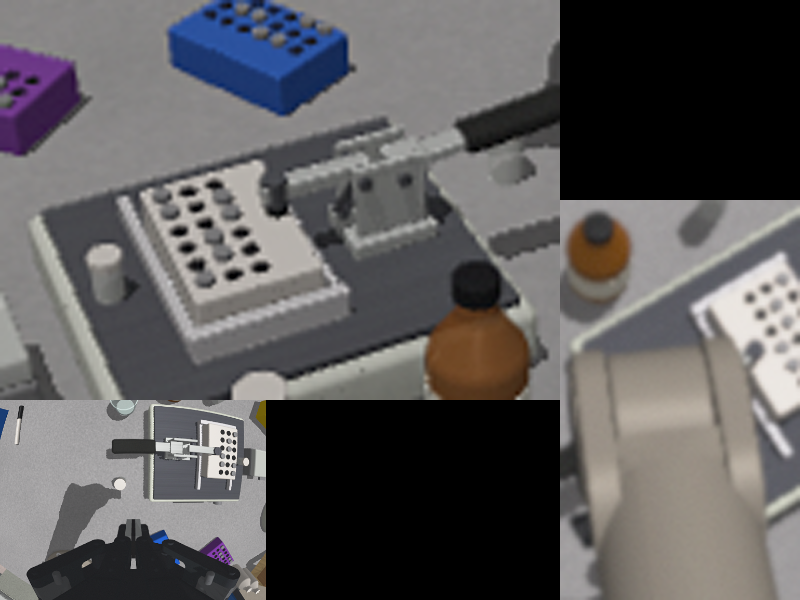

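The picture shows the handle level at (510,115), where a locked handle should appear. The pad is on the block at (278,195), the block is flush on the stop at (270,310), and the vial, bottle and small tube are standing. The robot is clear, so I'm handing in.

```bash
python3 -c "
from h import *
print(bot.hand_in())"
```

```text
the job is handed in; nothing more can be done
None
```

I pushed the white tube block home against the end stop, then pushed the clamp handle past its dead point so it snapped into lock. I handed the job in at about 16 s with the robot touching nothing.

**Last checks**
- **Block home:** the push force rose from about 2.5 N to 10 N at the expected home position. No gap to the stop showed along three image lines, nor in the final picture.
- **Clamp locked:** push force was about 5 N and fell to near zero just past the dead point. The final picture shows the handle level where a locked handle should project, with the pad on the block.
- **Other things:** the vial, bottle and small tube were standing in the final picture. I saw nothing else disturbed, but I did not measure each object.

**What disagreed or failed**
- **Fingertip height:** the fingertips sat about 10 mm behind the TCP, not 22 mm ahead of it as stated. My first push therefore passed just above the block without touching it. Force stayed near zero and the block did not move. I measured the tip height in the images, backed off, went lower and pushed again.
- **Wrist camera:** it placed the mixer about 5 mm away from where the top view did; I used the top view.
- **Block image check:** after locking, the pixel difference over the block was 2.9, against about 1 before. I took this to be the press arm and shadows, and the picture showed no gap.

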